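Check-weigh the spare stop block

ROBOT

A 6-joint arm with a two-finger parallel gripper is mounted at the origin on a cart in front of the work surface, level with it; the furniture and walls round the work are solid. World frame = base frame: x ahead of the robot, y to its left, z up, the work surface at z = 0. Lengths are in m, angles in rad, forces in N, time in s.
With the tool pointing down it reaches from about 0.15 to 0.775 m from the base axis. Payload 6.1 kg.
Tool frame: the origin (TCP) lies on the centre line of the jaws, within the pads' length; the fingertips stand 8 mm ahead of it and the grasp point (between the pads) lies 11 mm behind it; x points along the fingers, z is the direction in which the jaws open and shut, and the axes are right-handed (so a half turn about x gives the same grasp; the last joint's range is limited). The gripper opens to 85 mm and grips with 20 to 120 N. Pads are 22 mm wide; open, the fingers measure 114 mm over their backs; the gripper's body (76 mm by 85 mm) begins 54 mm behind the grasp point. The pads swing forward as they close: fully open they stand 13 mm farther back than shut.
Start: joints at [1.296, 0.126, -0.04, 1.405, 0, 1.571], TCP at [0.142, 0.505, 0.239] pointing down, gripper open.
Joint ranges: [-2.72, 2.72], [-0.95, 1.95], [-1.27, 1.35], [-1.78, 2.02], [-1.46, 1.47], [-3.14, 3.14]. Speed limits (rad/s): [2.39, 2.39, 3.01, 3.14, 3.14, 3.14].

INTERFACE

Orientations are given as a 3x3 rotation matrix whose columns are the frame's x, y, z axes.
In Python, from cell import sensors, capture, calibration, job gives the robot as it stands.
- The arm moves only by the tool apply_moves, never from a script. Its argument "moves" is a list of rows, each a list of 3 entries, a list of its own where there are three numbers: the shift along the tool's x, y, z in m, then the turn about the tool's x in degrees, then the opening, from 0 (shut) to 1 (fully open). A call has 1 to 20 rows; each row is the pose to reach, as a shift and turn from the pose commanded when the call began, along the tool's axes at that moment; what a row does not reach only later rows make up. A row lasts 1/12 s, in which the tool goes at most 41.7 mm and 7.16 degrees, less where a joint would pass 70% of its speed; a pose out of reach is approached as far as the arm can. A call with a gripper value outside its range is refused whole. The fingers move at their own pace and stop on an object; "newtons" is the grip in N (left out, the last holds). Time passes only in rows, so rows that repeat a pose let the fingers close. It gives the time, the measured TCP pose, the force and the opening at its end, in the units of the state.
- sensors.sense(): the state, without advancing time (a new reading comes with each control period).
- capture(name): name is "scene" or "top"; returns the picture (400x640x3 uint8, red, green, blue); there is no depth.
- calibration(name): a dict with "mtx" (3x3 intrinsics, pixels), "xyz" and "attitude" of the camera in the world. Camera axes: x right, y down, z forward; pixel columns grow to the right and rows downward; lengths in m; the calibration is good to about 2 mm. A picture is of the moment at which its call begins. calibration takes no time and is no camera call.
- job.finish_job(): hands the job in, once; it reports no verdict.
The state is a dict: "clock": time; "joints": joint angles; "joint_vel": joint speeds; "effort": joint torques, N m; "position": TCP position; "ee_rot": TCP orientation; "contact_force": force on the tool from outside, world axes, zero at the start; "moment": the same for the moment, N m; "finger_gap": opening from 0.0 (shut) to 1.0 (fully open).
Only numpy, scipy, OpenCV 4.12 (cv2) and the standard library are available. Lean on these libraries where they do the work, as an engineer would, in place of code of your own. Each camera call takes 0.05 s, during which the arm holds its last target.

TASK

Zero the empty bench scale by pressing the large round key on the keypad, then set the black stop block gently in the middle of the pan, lying flat with its thumb screw up, and let go of it. Then book the weight: press the long bar key and after it the square key. Press each key all the way down and one at a time, never press the small round key, do not use a key before its turn, and leave the block on the pan and the other things where they are.

Things in the scene. Friction and masses are not known exactly. Their poses are not given: they have to be found in the camera images.
- scale: bench scale, grey housing 170 x 170 mm with a square stainless pan on top; fixed to the bench. Origin at the centre of its underside on the bench, z up
- pan_center (a point): centre of the top face of the scale's flat pan (156 x 156 mm, no rim), 62 mm above the bench; the pan does not move
- keypad: grey keypad, 190 (its x) x 160 x 40 mm, fixed to the bench, origin at the centre of its underside. Four white keys, a dark blank window beyond them. Seen from the robot: near row (x = -60 mm) square key left (y = +35 mm), large round key right (y = -35 mm); far row (x = +12 mm) small round key left, long bar key right. On the -x side of each key, under its lug, is a dark tell-tale tab
- round_key_top (a point): centre of the top face of the large round key, 36 mm across; it stands 12 mm above the top of the keypad when up. Pressed straight down it travels 6 mm against a spring (about 1 N to start, 4.5 N at the bottom) and springs back when let go
- bar_key_top (a point): centre of the top face of the long bar key, 20 mm along the keypad's x, 54 mm along its y; it stands 12 mm above the top of the keypad when up. Pressed straight down it travels 6 mm against a spring (about 1 N to start, 4.5 N at the bottom) and springs back when let go
- square_key_top (a point): centre of the top face of the square key, 30 x 30 mm; it stands 12 mm above the top of the keypad when up. Pressed straight down it travels 6 mm against a spring (about 1 N to start, 4.5 N at the bottom) and springs back when let go
- small_key_top (a point): centre of the top face of the small round key, 20 mm across; not to be pressed; it stands 12 mm above the top of the keypad when up. Pressed straight down it travels 6 mm against a spring (about 1 N to start, 4.5 N at the bottom) and springs back when let go
- round_key (a joint): how far this key is down, in m: 0 up, 0.006 all the way down
- bar_key (a joint): how far this key is down, in m: 0 up, 0.006 all the way down
- square_key (a joint): how far this key is down, in m: 0 up, 0.006 all the way down
- small_key (a joint): how far this key is down, in m: 0 up, 0.006 all the way down
- round_tab (a joint): tell-tale tab of the large round key, in m: 0 raised (not pressed yet), about 0.005 down. The key pushes it down over the last 5 mm of its travel and it stays down
- bar_tab (a joint): tell-tale tab of the long bar key, in m: 0 raised (not pressed yet), about 0.005 down. The key pushes it down over the last 5 mm of its travel and it stays down
- square_tab (a joint): tell-tale tab of the square key, in m: 0 raised (not pressed yet), about 0.005 down. The key pushes it down over the last 5 mm of its travel and it stays down
- small_tab (a joint): tell-tale tab of the small round key, in m: 0 raised (not pressed yet), about 0.005 down. The key pushes it down over the last 5 mm of its travel and it stays down
- stop_block_center (a point): centre, half-way up, of the black stop block's rectangular part, which measures 40 mm (its x) x 85 mm (its y) x 27 mm high, about 0.2 kg, standing loose on the bench with this point 13.5 mm up. A black thumb screw (20 mm across) rises at its -y end, 30 mm from this point, to 49 mm above the block's underside. z points up; grasp across the 40 mm
- counter: bystander: round white tally counter, 44 x 50 x 27 mm, loose on the bench; origin at its underside
- hex_key: bystander: hex key with a plastic grip, lying flat, 94 mm long (its y), 33 mm wide, 12 mm high, loose on the bench; origin at its underside
- marker_1: bystander: marker pen lying on the bench, 131 mm long (its y), 14 mm thick; origin at its underside

How it is judged:
On the way, in this order (a step that is already met when the one before it is completed fails the run):
1. large round key pressed all the way down while the pan is empty (value of joint round_tab above 0.0035 m and not (horizontal distance between stop_block_center and pan_center below 0.07 m and z of stop_block_center in the frame of pan_center between 0.0015 and 0.0255 m)), for 0.05 s.
2. the stop block lies flat in the middle of the pan, let go (horizontal distance between stop_block_center and pan_center below 0.035 m and z of stop_block_center in the frame of pan_center between 0.0095 and 0.0175 m and angle between stop_block_center's own z axis and vertical below 0.1 rad and contact force between the fingers and stop_block below 0.2 N), for 0.3 s.
3. long bar key pressed all the way down with the block on the pan (value of joint bar_tab above 0.0035 m and horizontal distance between stop_block_center and pan_center below 0.035 m and z of stop_block_center in the frame of pan_center between 0.0095 and 0.0175 m and angle between stop_block_center's own z axis and vertical below 0.1 rad), for 0.05 s.
4. square key pressed all the way down after it (value of joint square_tab above 0.0035 m and horizontal distance between stop_block_center and pan_center below 0.035 m and z of stop_block_center in the frame of pan_center between 0.0095 and 0.0175 m and angle between stop_block_center's own z axis and vertical below 0.1 rad), for 0.05 s.
At the end, for the whole second after the job is handed in: The stop block lies flat (within 0.1 rad), thumb screw up, with its centre within 35 mm of the pan's centre; the tabs of the large round, bar and square keys are down (more than 3.5 mm), that of the small round key is up, and all four keys have sprung back (within 1.5 mm) (all of step 4 and value of joint each of round_tab, bar_tab above 0.0035 m and value of joint each of small_tab, round_key, bar_key, square_key, small_key below 0.0015 m); the robot touches nothing.
It fails at once if the small round key is pressed (more than 2 mm) (value of joint small_key above 0.002 m).
It fails at once if two keys are down at once (each more than 2 mm) (value of joint each of round_key, bar_key above 0.002 m or value of joint each of round_key, square_key above 0.002 m or value of joint each of round_key, small_key above 0.002 m or value of joint each of bar_key, square_key above 0.002 m or value of joint each of bar_key, small_key above 0.002 m or value of joint each of square_key, small_key above 0.002 m).
It fails at once if a key is pressed out of turn: round with the block on the pan; bar or square without it, or before the key that precedes it ((value of joint round_key above 0.003 m and (horizontal distance between stop_block_center and pan_center below 0.07 m and z of stop_block_center in the frame of pan_center between 0.0015 and 0.0255 m)) or (value of joint bar_key above 0.003 m and (not (horizontal distance between stop_block_center and pan_center below 0.07 m and z of stop_block_center in the frame of pan_center between 0.0015 and 0.0255 m) or value of joint round_tab below 0.001 m)) or (value of joint square_key above 0.003 m and (not (horizontal distance between stop_block_center and pan_center below 0.07 m and z of stop_block_center in the frame of pan_center between 0.0015 and 0.0255 m) or value of joint bar_tab below 0.001 m))).
It fails at once if the block is dropped or pushed hard on to the pan (more than 40 N) (contact force between stop_block and scale above 40 N).
It fails at once if a bystander is moved by more than 25 mm (distance of any of counter, hex_key, marker_1 from where it was at the start of the episode above 0.025 m).
It also fails if it takes over 58 s, if anything falls off the work surface, if the arm or the gripper's body presses on something with over 40 N, if the wrist force passes 120 N, or if a joint passes its speed limit or range.

## Working session

There is one attempt and no reset: what is moved stays moved. The work goes in short steps, Python scripts to look and compute and a tool call to move; the robot and the scene stay as the last step left them, time stands still between calls to the robot, and variables do not carry over. Pictures are saved under pics/ and viewed, and the job is handed in when it is done.

Besides the shell and the picture viewer there is one more tool, called after ">>>" by a JSON object that holds its "method" and its "body", one argument or row to a line. apply_moves: Moves the arm, as the interface text tells. Its arguments: {"type":"object","properties":{"moves":{"type":"array","items":{"type":"array"}},"newtons":{"type":"number"}},"required":["moves"]}

```bash
mkdir -p pics; ls
python3 - <<'E'
from cell import sensors, capture, calibration
import cv2, numpy as np
for n in ("scene","top"):
    im=capture(n); cv2.imwrite(f"pics/{n}0.png",im[:,:,::-1])
    c=calibration(n); print(n,{k:np.round(v,4).tolist() for k,v in c.items()})
s=sensors.sense(); print({k:np.round(v,4).tolist() for k,v in s.items()})
E
```

```text
pics
scene {'mtx': [[433.7374, 0.0, 319.7726], [0.0, 433.7374, 203.7782], [0.0, 0.0, 1.0]], 'xyz': [0.194, 0.4974, 0.7499], 'attitude': [[-0.8673, -0.3464, 0.3576], [-0.4978, 0.5903, -0.6354], [0.009, -0.7291, -0.6844]]}
top {'mtx': [[507.5912, 0.0, 311.746], [0.0, 507.5912, 204.9805], [0.0, 0.0, 1.0]], 'xyz': [0.3411, -0.1397, 1.2774], 'attitude': [[-0.0103, -0.9817, 0.1902], [-0.9999, 0.0084, -0.0112], [0.0094, -0.1903, -0.9817]]}
{'clock': 0.1, 'joints': [1.296, 0.1264, -0.0405, 1.4054, -0.0, 1.5708], 'joint_vel': [0.0012, -0.0001, 0.0031, -0.0003, -0.0016, 0.0001], 'effort': [-0.0022, -43.6904, 35.3607, 0.0136, -0.0001, -0.0], 'position': [0.1424, 0.505, 0.2386], 'ee_rot': [[-0.0004, -0.9625, 0.2714], [-0.0014, 0.2714, 0.9625], [-1.0, -0.0, -0.0014]], 'contact_force': [0.0645, 0.5997, -0.0785], 'moment': [0.046, 0.0256, -0.0522], 'finger_gap': 1.0012}
```

View pics/scene0.png

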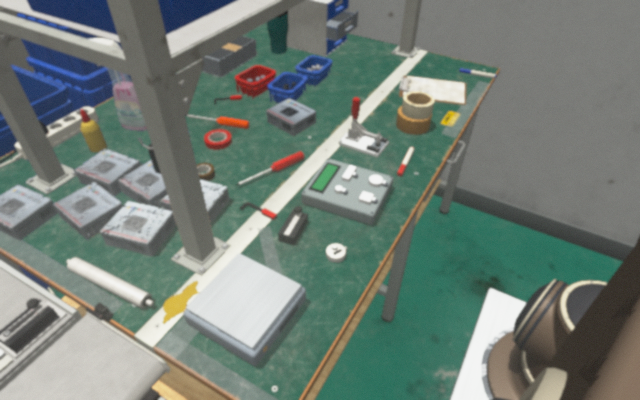

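View pics/top0.png

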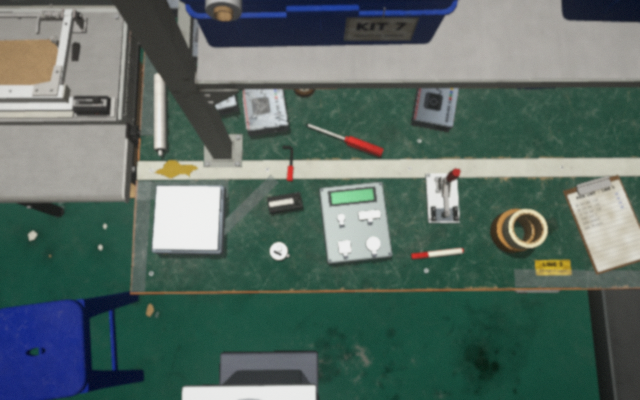

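Run:
```python
import cv2, numpy as np
t=cv2.imread("pics/top0.png"); s=cv2.imread("pics/scene0.png")
cv2.imwrite("pics/t_key.png",cv2.resize(t[160:280,300:420],None,fx=5,fy=5,interpolation=cv2.INTER_CUBIC))
cv2.imwrite("pics/t_blk.png",cv2.resize(t[130:270,140:320],None,fx=4.2,fy=4.2,interpolation=cv2.INTER_CUBIC))
cv2.imwrite("pics/s_all.png",cv2.resize(s[150:270,230:400],None,fx=4.6,fy=4.6,interpolation=cv2.INTER_CUBIC))
```

```text
(no output)
```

View pics/t_key.png

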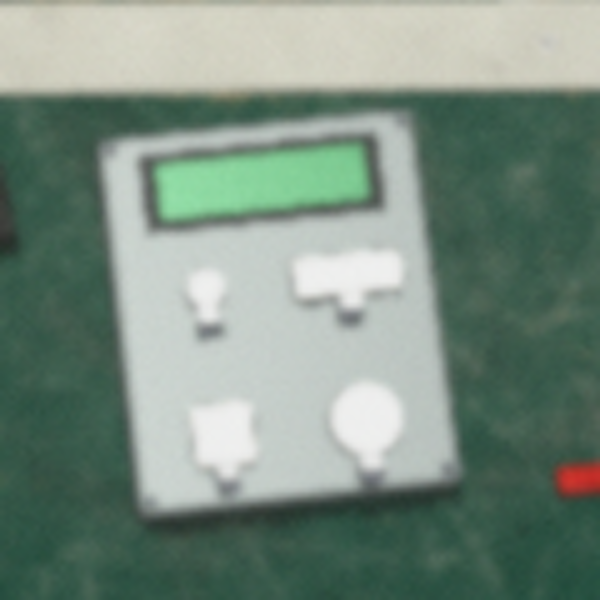

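View pics/t_blk.png

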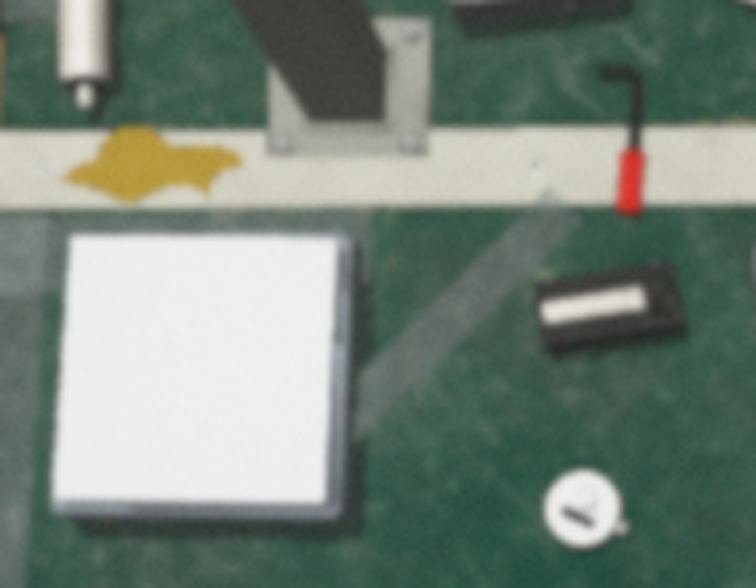

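View pics/s_all.png

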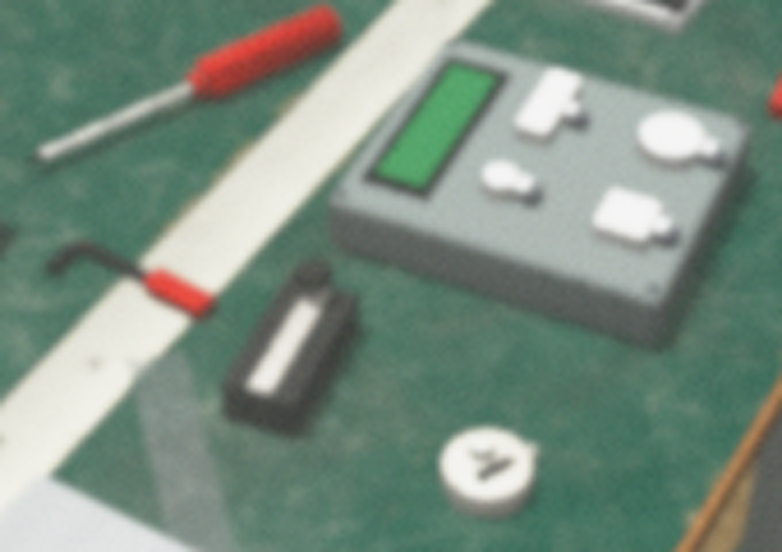

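```bash
cat > h.py <<'E'
import cv2, numpy as np
from cell import sensors, capture, calibration
def ray(cam,uv,z):
    c=calibration(cam); uv=np.asarray(uv,float).reshape(-1,2)
    d=np.c_[(uv-c['mtx'][:2,2])/[c['mtx'][0,0],c['mtx'][1,1]],np.ones(len(uv))]@np.array(c['attitude']).T
    o=np.array(c['xyz']); return o+d*((z-o[2])/d[:,2])[:,None]
def comps(mask,amin):
    cs,_=cv2.findContours(mask.astype(np.uint8),cv2.RETR_EXTERNAL,cv2.CHAIN_APPROX_NONE)
    return [c for c in cs if cv2.contourArea(c)>amin]
E
python3 - <<'E'
from h import *
import cv2
for cam,roi in (("top",(160,280,140,420)),("scene",(150,380,170,400))):
    im=cv2.imread(f"pics/{cam}0.png"); hsv=cv2.cvtColor(im,cv2.COLOR_BGR2HSV)
    y0,y1,x0,x1=roi; H,S,V=[hsv[y0:y1,x0:x1,i] for i in range(3)]
    print(cam,"white")
    for c in comps((S<25)&(V>215),25):
        c=c+[x0,y0]; (u,v),(w,h),a=cv2.minAreaRect(c.astype(np.float32)); m=cv2.moments(c)
        print(np.round([u,v,w,h,a,cv2.contourArea(c),m['m10']/m['m00'],m['m01']/m['m00']],1), 'z.052',np.round(ray(cam,[u,v],.052)[0],3),'z.062',np.round(ray(cam,[u,v],.062)[0,:2],3),'.027',np.round(ray(cam,[u,v],.027)[0,:2],3))
    print("black")
    for c in comps(V<75,40):
        c=c+[x0,y0]; (u,v),(w,h),a=cv2.minAreaRect(c.astype(np.float32))
        print(np.round([u,v,w,h,a],1), '.0',np.round(ray(cam,[u,v],.0)[0,:2],3),'.027',np.round(ray(cam,[u,v],.027)[0,:2],3))
    print("keypad gray / green")
    for c in comps((S<45)&(V>110)&(V<215)|((S<25)&(V>215)),800):
        c=c+[x0,y0]; r=cv2.minAreaRect(c.astype(np.float32)); print(np.round(r[0],1),np.round(r[1],1),r[2]); print(np.round(ray(cam,cv2.boxPoints(r),.04),3).tolist())
E
```

```text
top white
[278.  250.5  14.8  14.8  45.  174.  278.1 250.6] z.052 [ 0.467 -0.071  0.052] z.062 [ 0.466 -0.072] .027 [ 0.47 -0.07]
[344.5 247.   14.3  12.4  82.9 131.  344.2 246.2] z.052 [ 0.474 -0.232  0.052] z.062 [ 0.473 -0.231] .027 [ 0.477 -0.234]
[373.5 243.5  14.1  12.7  45.  138.5 373.1 243.3] z.052 [ 0.482 -0.303  0.052] z.062 [ 0.481 -0.301] .027 [ 0.485 -0.306]
[341.  218.    6.   10.    0.   41.5 341.  217.6] z.052 [ 0.545 -0.225  0.052] z.062 [ 0.544 -0.224] .027 [ 0.55  -0.227]
[369.5 215.   10.   21.   90.  138.5 368.9 214. ] z.052 [ 0.552 -0.295  0.052] z.062 [ 0.551 -0.294] .027 [ 0.557 -0.298]
[1.859e+02 2.171e+02 6.360e+01 6.290e+01 2.500e+00 3.754e+03 1.863e+02
 2.175e+02] z.052 [0.551 0.154 0.052] z.062 [0.549 0.152] .027 [0.555 0.16 ]
black
[360.2 262.5   4.3  62.5  83.7] .0 [ 0.44  -0.274] .027 [ 0.438 -0.271]
[194.7 254.6  20.8  70.3  74.5] .0 [0.464 0.141] .027 [0.462 0.135]
[226. 207.   4.  20.   0.] .0 [0.585 0.065] .027 [0.58  0.061]
[285.  203.7  20.9  34.7  80. ] .0 [ 0.593 -0.086] .027 [ 0.587 -0.087]
keypad gray / green
[355.3 221.6] [76.3 65.1] 83.3674
[... 1240 characters left out ...]
9.  376.1 178.7] z.052 [ 0.481 -0.304  0.052] z.062 [ 0.477 -0.292] .027 [ 0.491 -0.332]
[349.4 171.9   8.9  15.   33.7  92.  348.8 171.5] z.052 [ 0.553 -0.292  0.052] z.062 [ 0.547 -0.281] .027 [ 0.565 -0.32 ]
[ 299.2  178.7   14.9   89.7   44.4 1065.   297.1  180.3] z.052 [ 0.649 -0.204  0.052] z.062 [ 0.642 -0.194] .027 [ 0.665 -0.229]
black
[295.7 233.5  13.3  32.2  56.3] .0 [ 0.584 -0.081] .027 [ 0.57  -0.061]
keypad gray / green
[237.5 281. ] [196. 135.] 90.0
[[0.927, -0.038, 0.04], [0.635, -0.209, 0.04], [0.373, 0.222, 0.04], [0.568, 0.335, 0.04]]
[326.2 182.4] [133.4  65.3] 1.2453643083572388
[[0.671, -0.061, 0.04], [0.818, -0.273, 0.04], [0.495, -0.448, 0.04], [0.398, -0.209, 0.04]]
```

Run:
```python
from h import *
for cam,roi in (("top",(185,222,262,308)),("scene",(200,250,270,315))):
    im=cv2.imread(f"pics/{cam}0.png"); y0,y1,x0,x1=roi
    k=8; big=cv2.resize(im[y0:y1,x0:x1],None,fx=k,fy=k,interpolation=cv2.INTER_CUBIC)
    f=lambda p:(np.asarray(p)+.5)/k-.5+[x0,y0]
    hsv=cv2.cvtColor(big,cv2.COLOR_BGR2HSV); V=hsv[:,:,2]; S=hsv[:,:,1]
    for nm,m,z in (("blk",V<70,.027),("label",(V>150)&(S<60),.027)):
        for c in comps(m,2500):
            r=cv2.minAreaRect(c.astype(np.float32)); b=f(cv2.boxPoints(r)); 
            print(cam,nm,np.round(b,1).tolist()); print('  z27',np.round(ray(cam,b,.027)[:,:2],3).tolist(),' z0',np.round(ray(cam,b,0)[:,:2],3).tolist())
    cv2.imwrite(f"pics/blk_{cam}.png",big)
im=cv2.imread("pics/top0.png"); hsv=cv2.cvtColor(im,cv2.COLOR_BGR2HSV)
print("hex",np.round(ray("top",[[289.5,181],[289,165]],.006),3).tolist())
print("post plate",np.round(ray("top",[[204,167],[242,167]],.01),3).tolist())
for p in ([186,217],): pass
print("pan corners",np.round(ray("top",[[156.5,186],[220.5,186.5],[218,249.5],[152.5,249]],.062),3).tolist())
```

```text
top blk [[266.2, 197.4], [300.2, 191.0], [303.8, 210.5], [269.9, 216.9]]
  z27 [[0.604, -0.04], [0.62, -0.125], [0.569, -0.134], [0.554, -0.049]]  z0 [[0.61, -0.038], [0.626, -0.125], [0.574, -0.134], [0.559, -0.047]]
top label [[268.2, 201.5], [292.4, 197.6], [293.2, 202.9], [269.0, 206.7]]
  z27 [[0.593, -0.045], [0.603, -0.106], [0.589, -0.108], [0.58, -0.047]]  z0 [[0.599, -0.043], [0.608, -0.105], [0.595, -0.107], [0.585, -0.045]]
scene label [[282.7, 233.3], [294.8, 213.5], [300.2, 216.7], [288.0, 236.6]]
  z27 [[0.596, -0.046], [0.606, -0.115], [0.589, -0.112], [0.58, -0.044]]  z0 [[0.611, -0.067], [0.621, -0.137], [0.604, -0.134], [0.594, -0.064]]
scene label [[269.6, 199.6], [289.9, 199.6], [289.9, 213.9], [269.6, 213.9]]
  z27 [[0.686, -0.124], [0.642, -0.15], [0.615, -0.107], [0.657, -0.083]]  z0 [[0.704, -0.148], [0.659, -0.174], [0.631, -0.13], [0.674, -0.105]]
hex [[0.651, -0.098, 0.006], [0.693, -0.096, 0.006]]
post plate [[0.689, 0.122, 0.01], [0.688, 0.025, 0.01]]
pan corners [[0.627, 0.226, 0.062], [0.625, 0.07, 0.062], [0.47, 0.072, 0.062], [0.473, 0.228, 0.062]]
```

View pics/blk_top.png

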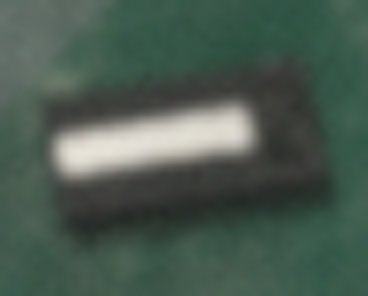

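View pics/blk_scene.png

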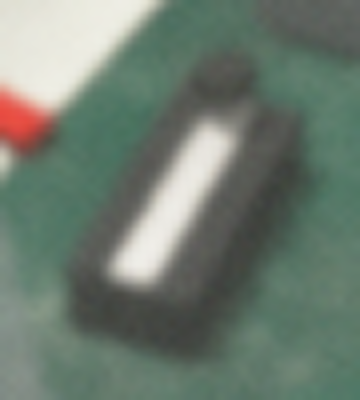

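>>> {"method": "apply_moves", "body": {
  "moves": [
    [[0.02, -0.02, -0.025], 3, 0],
    [[0.04, -0.05, -0.0625], 7, 0],
    [[0.06, -0.08, -0.1], 14, 0],
    [[0.08, -0.11, -0.137], 21, 0],
    [[0.08, -0.137, -0.171], 28, 0],
    [[0.08, -0.165, -0.205], 35, 0],
    [[0.08, -0.192, -0.239], 42, 0],
    [[0.08, -0.22, -0.273], 49, 0],
    [[0.08, -0.247, -0.308], 56, 0],
    [[0.08, -0.274, -0.342], 62, 0],
    [[0.08, -0.302, -0.376], 64.75, 0],
    [[0.08, -0.329, -0.41], 64.75, 0],
    [[0.08, -0.357, -0.444], 64.75, 0],
    [[0.08, -0.384, -0.478], 64.75, 0],
    [[0.08, -0.411, -0.512], 64.75, 0],
    [[0.08, -0.439, -0.546], 64.75, 0],
    [[0.08, -0.466, -0.581], 64.75, 0],
    [[0.08, -0.494, -0.615], 64.75, 0],
    [[0.08, -0.521, -0.649], 64.75, 0],
    [[0.08, -0.549, -0.684], 64.75, 0]
  ]
}}

```text
clock: 1.77
position: [0.4605, -0.2456, 0.1588]
ee_rot: [[-0.0, -0.164, 0.986], [0.0, 0.986, 0.164], [-1.0, 0.0, -0.0]]
contact_force: [1.5, 0.4, 0.8]
finger_gap: -0.005
```

>>> {"method": "apply_moves", "body": {
  "moves": [
    [[0, 0, 0], 0, 0],
    [[0, 0, 0], 0, 0],
    [[0, 0, 0], 0, 0],
    [[0, 0, 0], 0, 0]
  ]
}}

```text
clock: 2.1
position: [0.4599, -0.2424, 0.1591]
ee_rot: [[-0.001, -0.166, 0.986], [0.001, 0.986, 0.166], [-1.0, 0.001, -0.001]]
contact_force: [0.4, -1.3, -0.1]
finger_gap: -0.0
```

Run:
```python
from h import *
im=capture("scene"); cv2.imwrite("pics/s1.png",im[:,:,::-1]); print(sensors.sense()['contact_force'],sensors.sense()['joints'])
```

```text
[-0.15060806 -0.28969256  0.01961649] [-4.84836167e-01  1.28201874e-01 -2.11950842e-01  1.23100108e+00
  1.04144552e-04  9.18864195e-01]
```

View pics/s1.png

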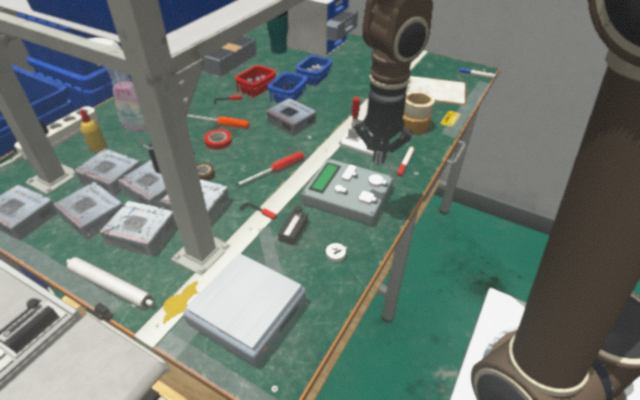

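>>> {"method": "apply_moves", "body": {
  "moves": [
    [[0.01, -0.03, 0.007], 0, 0],
    [[0.02, -0.0635, 0.0147], 0, 0],
    [[0.04, -0.0635, 0.0147], 0, 0],
    [[0.06, -0.0635, 0.0147], 0, 0],
    [[0.074, -0.0635, 0.0147], 0, 0],
    [[0.074, -0.0635, 0.0147], 0, 0],
    [[0.074, -0.0635, 0.0147], 0, 0],
    [[0.074, -0.0635, 0.0147], 0, 0]
  ]
}}

```text
clock: 2.82
position: [0.4859, -0.3031, 0.0867]
ee_rot: [[0.001, -0.166, 0.986], [-0.001, 0.986, 0.166], [-1.0, -0.001, 0.001]]
contact_force: [0.3, -0.3, 0.3]
finger_gap: -0.0
```

Run:
```python
from h import *
for n in("scene","top"):
    im=capture(n); r=(120,240,310,430) if n=="scene" else (160,280,300,420)
    cv2.imwrite(f"pics/{n}2.png",cv2.resize(im[r[0]:r[1],r[2]:r[3],::-1],None,fx=5,fy=5,interpolation=cv2.INTER_CUBIC))
s=sensors.sense();print(s['contact_force'],s['position'])
```

```text
[0.22034422 0.89913045 0.30815235] [ 0.48622345 -0.30353611  0.08700325]
```

View pics/scene2.png

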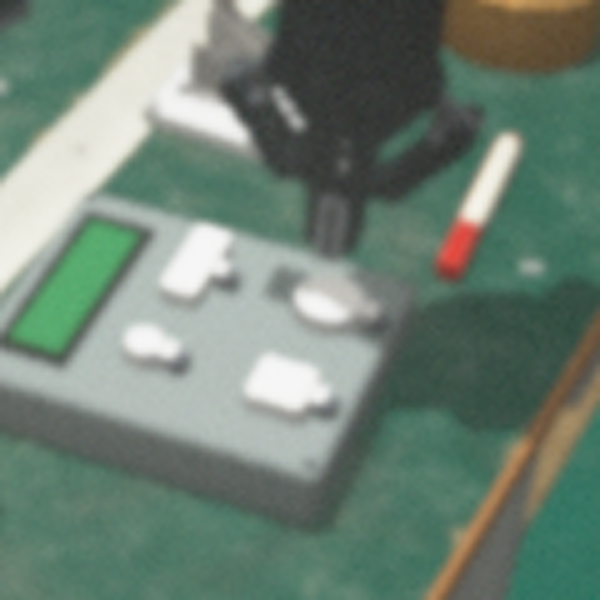

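>>> {"method": "apply_moves", "body": {
  "moves": [
    [[0.01, 0, 0], 0, 0],
    [[0.018, 0, 0], 0, 0],
    [[0.021, 0, 0], 0, 0],
    [[0.023, 0, 0], 0, 0],
    [[0.025, 0, 0], 0, 0],
    [[0.026, 0, 0], 0, 0],
    [[0.027, 0, 0], 0, 0],
    [[0.028, 0, 0], 0, 0],
    [[0.028, 0, 0], 0, 0]
  ]
}}

```text
clock: 3.67
position: [0.4853, -0.3036, 0.0574]
ee_rot: [[-0.0, -0.165, 0.986], [-0.0, 0.986, 0.165], [-1.0, -0.0, -0.0]]
contact_force: [-2.0, 0.7, 2.2]
finger_gap: -0.003
```

>>> {"method": "apply_moves", "body": {
  "moves": [
    [[0.001, 0, 0], 0, 0],
    [[0.002, 0, 0], 0, 0],
    [[0.003, 0, 0], 0, 0],
    [[0.004, 0, 0], 0, 0],
    [[0.0045, 0, 0], 0, 0],
    [[0.0045, 0, 0], 0, 0]
  ]
}}

```text
clock: 4.17
position: [0.4855, -0.3036, 0.054]
ee_rot: [[0.001, -0.165, 0.986], [-0.001, 0.986, 0.165], [-1.0, -0.001, 0.001]]
contact_force: [-3.6, 1.3, 11.3]
finger_gap: -0.002
```

>>> {"method": "apply_moves", "body": {
  "moves": [
    [[-0.01, 0, 0], 0, 0],
    [[-0.03, 0, 0], 0, 0],
    [[-0.06, 0, 0], 0, 0],
    [[-0.09, 0, 0], 0, 0],
    [[-0.1, 0.03, 0.021], 0, 0],
    [[-0.1, 0.06, 0.042], 0, 0.7],
    [[-0.1, 0.09, 0.063], 0, 0.7],
    [[-0.1, 0.12, 0.084], 0, 0.7],
    [[-0.1, 0.15, 0.105], 0, 0.7],
    [[-0.1, 0.18, 0.126], 0, 0.7],
    [[-0.1, 0.197, 0.14], 0, 0.7],
    [[-0.1, 0.197, 0.14], 0, 0.7],
    [[-0.1, 0.197, 0.14], 0, 0.7],
    [[-0.1, 0.197, 0.14], 0, 0.7]
  ]
}}

```text
clock: 5.33
position: [0.5908, -0.0864, 0.1527]
ee_rot: [[-0.0, -0.165, 0.986], [-0.0, 0.986, 0.165], [-1.0, -0.0, -0.0]]
contact_force: [-0.4, -1.2, -0.4]
finger_gap: 0.701
```

Run:
```python
from h import *
a=[]
for n in("scene","top"):
    im=capture(n); cv2.imwrite(f"pics/{n}3f.png",im[:,:,::-1]); r=(130,250,270,410) if n=="scene" else (160,280,260,400)
    a.append(cv2.resize(im[r[0]:r[1],r[2]:r[3],::-1],None,fx=5,fy=5,interpolation=cv2.INTER_CUBIC)[:, :])
    cv2.imwrite(f"pics/{n}3.png",a[-1])
s=sensors.sense();print(s['contact_force'],s['position'],s['joints'])
```

```text
[-0.9893219  -0.1715202   0.18402671] [ 0.59057056 -0.0871204   0.15284138] [-1.46359735e-01  2.73633377e-01 -4.69436510e-02  1.25033052e+00
 -2.13803617e-04  1.25985473e+00]
```

View pics/scene3.png

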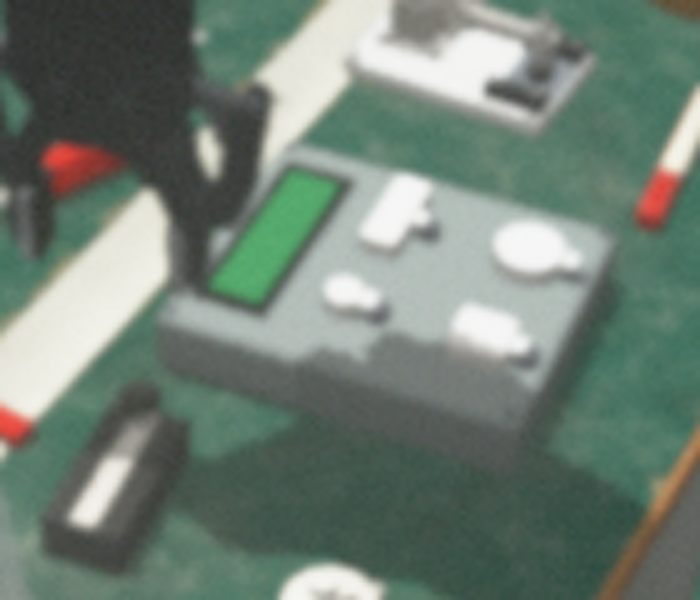

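View pics/top3.png

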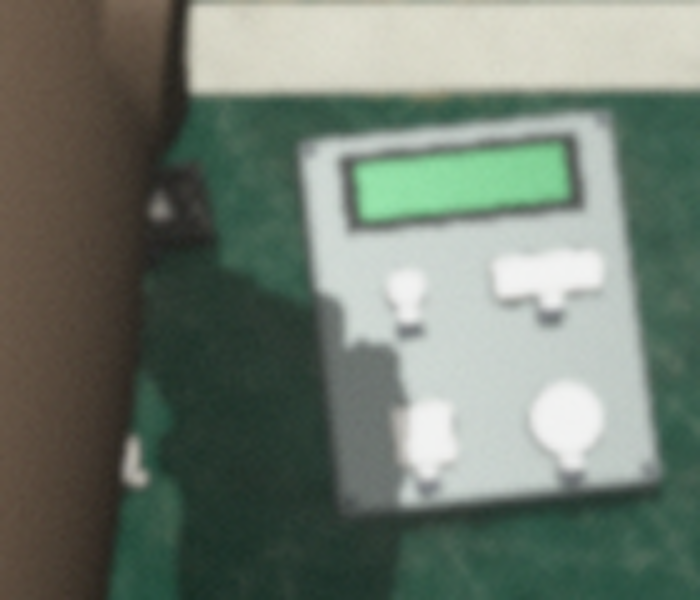

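Run:
```python
import cv2,numpy as np
a=[cv2.imread("pics/"+n+".png") for n in("scene0","scene3f","top0","top3f")]
r=[(160,205,335,400)]*2+[(205,265,330,390)]*2
t=[cv2.resize(i[y0:y1,x0:x1],(400,290),interpolation=cv2.INTER_CUBIC) for i,(y0,y1,x0,x1) in zip(a,r)]
cv2.imwrite("pics/cmp.png",np.vstack([np.hstack(t[:2]),np.hstack(t[2:])]))
```

```text
(no output)
```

View pics/cmp.png

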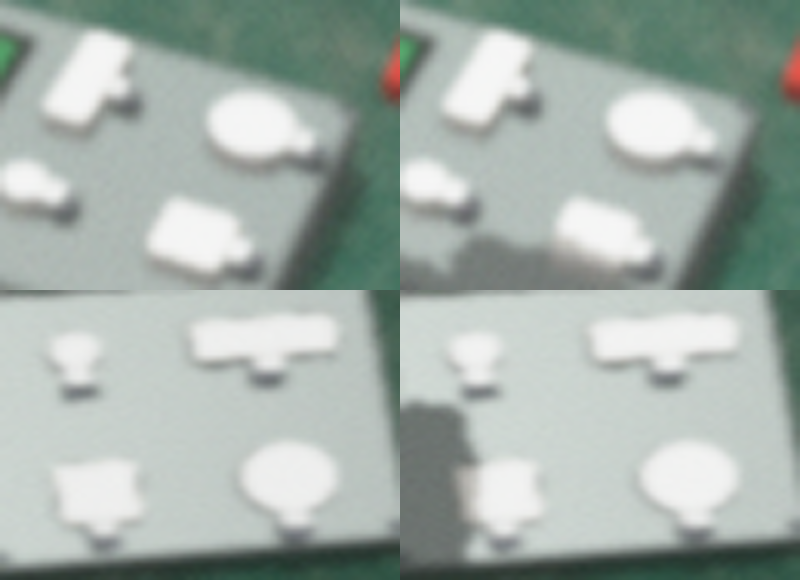

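>>> {"method": "apply_moves", "body": {
  "moves": [
    [[0.03, 0, 0], 0, 0.7],
    [[0.06, 0, 0], 0, 0.7],
    [[0.085, 0, 0], 0, 0.7],
    [[0.1, 0, 0], 0, 0.7],
    [[0.115, 0, 0], 0, 0.7],
    [[0.125, 0, 0], 0, 0.7],
    [[0.133, 0, 0], 0, 0.7],
    [[0.138, 0, 0], 0, 0.7],
    [[0.141, 0, 0], 0, 0.7],
    [[0.141, 0, 0], 0, 0.7],
    [[0.141, 0, 0], 0, 0.7]
  ],
  "newtons": 40
}}

```text
clock: 6.35
position: [0.5914, -0.0862, 0.0124]
ee_rot: [[0.001, -0.165, 0.986], [-0.0, 0.986, 0.165], [-1.0, -0.0, 0.001]]
contact_force: [-0.4, -0.3, -0.4]
finger_gap: 0.699
```

Run:
```python
from h import *
n="scene"
im=capture(n); r=(150,270,230,370)
cv2.imwrite(f"pics/{n}4.png",cv2.resize(im[r[0]:r[1],r[2]:r[3],::-1],None,fx=5,fy=5,interpolation=cv2.INTER_CUBIC))
```

```text
(no output)
```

View pics/scene4.png

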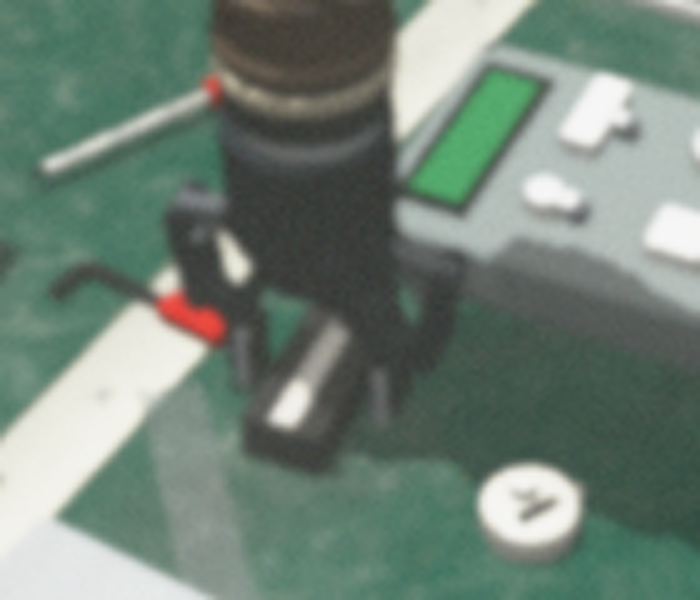

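>>> {"method": "apply_moves", "body": {
  "moves": [
    [[0.001, 0, 0], 0, 0.6],
    [[0.001, 0, 0], 0, 0.5],
    [[0.001, 0, 0], 0, 0.4],
    [[0.001, 0, 0], 0, 0.3],
    [[0.001, 0, 0], 0, 0.3],
    [[0.001, 0, 0], 0, 0.3],
    [[0.001, 0, 0], 0, 0.3]
  ],
  "newtons": 40
}}

```text
clock: 6.98
position: [0.5917, -0.0861, 0.0116]
ee_rot: [[0.002, -0.165, 0.986], [-0.0, 0.986, 0.165], [-1.0, -0.0, 0.002]]
contact_force: [0.6, 0.9, 4.2]
finger_gap: 0.461
```

>>> {"method": "apply_moves", "body": {
  "moves": [
    [[-0.005, 0, 0], 0, 0.3],
    [[-0.02, 0, 0], 0, 0.3],
    [[-0.04, 0, 0], 0, 0.3],
    [[-0.065, 0, 0], 0, 0.3],
    [[-0.09, 0, 0], 0, 0.3],
    [[-0.11, 0.01, 0], 0, 0.3],
    [[-0.11, 0.03, 0], 0, 0.3],
    [[-0.11, 0.055, 0], 0, 0.3],
    [[-0.11, 0.08, -0.001], 0, 0.3],
    [[-0.11, 0.105, -0.001], 0, 0.3],
    [[-0.11, 0.13, -0.001], 0, 0.3],
    [[-0.11, 0.155, -0.002], 0, 0.3],
    [[-0.11, 0.18, -0.003], 0, 0.3],
    [[-0.11, 0.205, -0.003], 0, 0.3],
    [[-0.11, 0.225, -0.003], 0, 0.3],
    [[-0.11, 0.235, -0.003], 0, 0.3],
    [[-0.11, 0.239, -0.003], 0, 0.3],
    [[-0.11, 0.239, -0.003], 0, 0.3],
    [[-0.11, 0.239, -0.003], 0, 0.3]
  ]
}}

```text
clock: 8.57
position: [0.5484, 0.1483, 0.1204]
ee_rot: [[-0.001, -0.165, 0.986], [-0.001, 0.986, 0.165], [-1.0, -0.001, -0.001]]
contact_force: [0.5, -0.7, -3.6]
finger_gap: 0.465
```

Run:
```python
from h import *
n="scene"
im=capture(n); r=(150,390,140,420)
cv2.imwrite(f"pics/{n}5.png",cv2.resize(im[r[0]:r[1],r[2]:r[3],::-1],None,fx=2.5,fy=2.5,interpolation=cv2.INTER_CUBIC))
s=sensors.sense(); print(s['contact_force'],s['finger_gap'],s['position'])
```

```text
[-0.24175193 -0.2283227  -3.36561261] 0.45873321756201696 [0.54856112 0.14809789 0.12059711]
```

View pics/scene5.png

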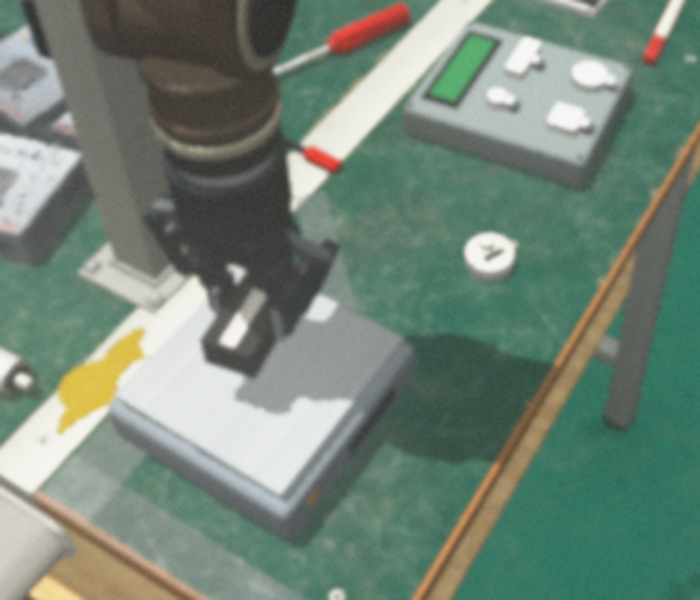

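>>> {"method": "apply_moves", "body": {
  "moves": [
    [[0.01, 0, 0], 0, 0.3],
    [[0.02, 0, 0], 0, 0.3],
    [[0.03, 0, 0], 0, 0.3],
    [[0.036, 0, 0], 0, 0.3],
    [[0.04, 0, 0], 0, 0.3],
    [[0.042, 0, 0], 0, 0.3],
    [[0.043, 0, 0], 0, 0.3],
    [[0.044, 0, 0], 0, 0.3],
    [[0.045, 0, 0], 0, 0.3],
    [[0.0455, 0, 0], 0, 0.3],
    [[0.0455, 0, 0], 0, 0.3]
  ]
}}

```text
clock: 9.53
position: [0.5487, 0.1492, 0.0755]
ee_rot: [[0.0, -0.165, 0.986], [0.0, 0.986, 0.165], [-1.0, 0.0, 0.0]]
contact_force: [0.0, -0.2, -3.8]
finger_gap: 0.459
```

>>> {"method": "apply_moves", "body": {
  "moves": [
    [[0.0005, 0, 0], 0, 0.3],
    [[0.001, 0, 0], 0, 0.3],
    [[0.0015, 0, 0], 0, 0.3],
    [[0.0015, 0, 0], 0, 0.3]
  ]
}}

```text
clock: 9.87
position: [0.5485, 0.1491, 0.0737]
ee_rot: [[-0.0, -0.165, 0.986], [-0.0, 0.986, 0.165], [-1.0, -0.0, -0.0]]
contact_force: [0.4, -0.3, -2.7]
finger_gap: 0.46
```

>>> {"method": "apply_moves", "body": {
  "moves": [
    [[0.0005, 0, 0], 0, 0.3],
    [[0.0005, 0, 0], 0, 0.3],
    [[0.0005, 0, 0], 0, 0.3]
  ]
}}

```text
clock: 10.12
position: [0.5485, 0.1491, 0.0736]
ee_rot: [[0.0, -0.165, 0.986], [0.0, 0.986, 0.165], [-1.0, 0.0, 0.0]]
contact_force: [-2.7, -0.3, 0.1]
finger_gap: 0.458
```

>>> {"method": "apply_moves", "body": {
  "moves": [
    [[0.0, 0, 0], 0, 0.5],
    [[0.0, 0, 0], 0, 0.55],
    [[0.0, 0, 0], 0, 0.62],
    [[0.0, 0, 0], 0, 0.7],
    [[0.0, 0, 0], 0, 0.7],
    [[0.0, 0, 0], 0, 0.7],
    [[-0.01, 0, 0], 0, 0.7],
    [[-0.03, 0, 0], 0, 0.7],
    [[-0.06, 0, 0], 0, 0.7],
    [[-0.09, 0, 0], 0, 0.7],
    [[-0.1, 0, 0], 0, 0.7],
    [[-0.1, -0.03, 0], 0, 0.7],
    [[-0.1, -0.06, 0], 0, 0.7],
    [[-0.1, -0.09, 0], 0, 0.7],
    [[-0.1, -0.12, 0], 0, 0.6],
    [[-0.1, -0.15, 0], 0, 0.4],
    [[-0.1, -0.18, 0], 0, 0.2],
    [[-0.1, -0.21, 0], 0, 0],
    [[-0.1, -0.24, 0], 0, 0],
    [[-0.1, -0.24, 0], 0, 0]
  ]
}}

```text
clock: 11.78
position: [0.5887, -0.0921, 0.1733]
ee_rot: [[0.0, -0.161, 0.987], [-0.002, 0.987, 0.161], [-1.0, -0.002, 0.0]]
contact_force: [-0.1, 0.7, -0.4]
finger_gap: 0.003
```

Run:
```python
from h import *
for n in("scene","top"):
    im=capture(n); cv2.imwrite(f"pics/{n}6.png",im[:,:,::-1])
s=sensors.sense(); print(s['contact_force'],s['finger_gap'],s['position'])
im=cv2.imread("pics/top6.png")[185:252,152:222]; V=cv2.cvtColor(im,cv2.COLOR_BGR2HSV)[:,:,2]
for c in comps(V<80,60):
    r=cv2.minAreaRect((c+[152,185]).astype(np.float32)); print(r, ray("top",r[0],.075)[0])
```

```text
[-0.20347475  0.33915859  0.83835849] -0.0031363547265897194 [ 0.58808959 -0.08858131  0.17329178]
((185.68408203125, 217.1505584716797), (15.759552955627441, 34.79740905761719), 80.90972137451172) [0.54691921 0.14898815 0.075     ]
```

View pics/scene6.png

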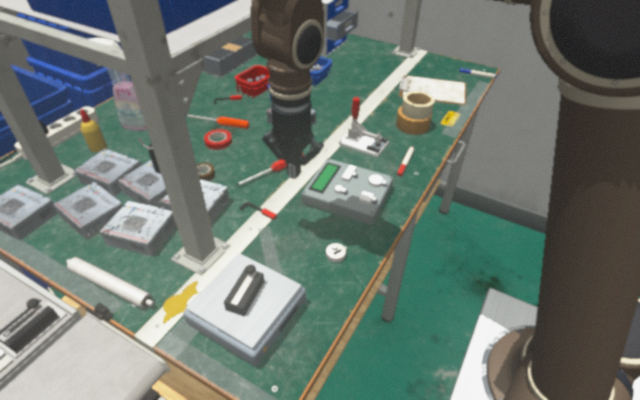

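View pics/top6.png

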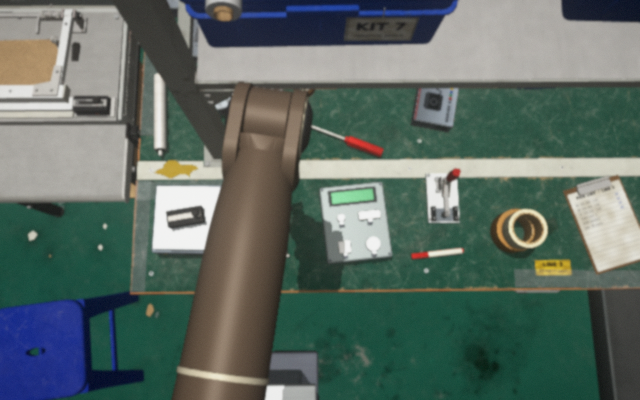

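>>> {"method": "apply_moves", "body": {
  "moves": [
    [[0, -0.033, -0.01], 0, 0],
    [[0, -0.066, -0.021], 0, 0],
    [[0, -0.099, -0.031], 0, 0],
    [[0, -0.132, -0.042], 0, 0],
    [[0, -0.165, -0.052], 0, 0],
    [[0, -0.19, -0.06], 0, 0],
    [[0.02, -0.199, -0.063], 0, 0],
    [[0.05, -0.199, -0.063], 0, 0],
    [[0.07, -0.199, -0.063], 0, 0],
    [[0.085, -0.199, -0.063], 0, 0],
    [[0.085, -0.199, -0.063], 0, 0],
    [[0.085, -0.199, -0.063], 0, 0],
    [[0.085, -0.199, -0.063], 0, 0]
  ]
}}

```text
clock: 12.97
position: [0.5597, -0.2937, 0.0897]
ee_rot: [[0.001, -0.166, 0.986], [-0.001, 0.986, 0.166], [-1.0, -0.001, 0.001]]
contact_force: [-0.5, -0.6, 0.8]
finger_gap: 0.002
```

Run:
```python
from h import *
for n in("scene",):
    im=capture(n); r=(120,240,290,430)
    cv2.imwrite(f"pics/{n}7.png",cv2.resize(im[r[0]:r[1],r[2]:r[3],::-1],None,fx=5,fy=5,interpolation=cv2.INTER_CUBIC))
s=sensors.sense();print(s['contact_force'],s['position'])
```

```text
[ 0.65257301 -0.58902333  0.1381593 ] [ 0.55992382 -0.29397288  0.09003671]
```

View pics/scene7.png

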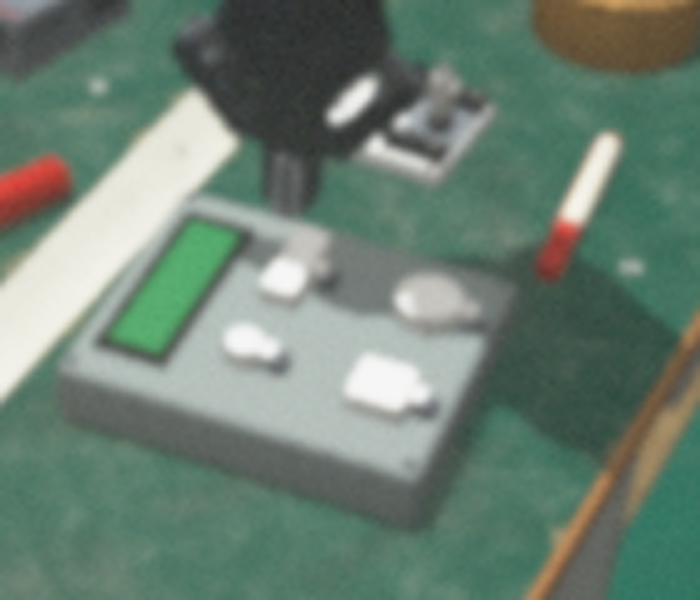

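>>> {"method": "apply_moves", "body": {
  "moves": [
    [[0.01, 0, -0.002], 0, 0],
    [[0.02, 0, -0.002], 0, 0],
    [[0.025, 0, -0.002], 0, 0],
    [[0.028, 0, -0.002], 0, 0],
    [[0.03, 0, -0.002], 0, 0],
    [[0.031, 0, -0.002], 0, 0],
    [[0.032, 0, -0.002], 0, 0],
    [[0.033, 0, -0.002], 0, 0],
    [[0.034, 0, -0.002], 0, 0],
    [[0.035, 0, -0.002], 0, 0],
    [[0.036, 0, -0.002], 0, 0],
    [[0.036, 0, -0.002], 0, 0],
    [[0.036, 0, -0.002], 0, 0]
  ]
}}

```text
clock: 14.1
position: [0.557, -0.2947, 0.054]
ee_rot: [[0.001, -0.165, 0.986], [-0.001, 0.986, 0.165], [-1.0, -0.001, 0.001]]
contact_force: [-6.3, 3.0, 12.0]
finger_gap: -0.001
```

>>> {"method": "apply_moves", "body": {
  "moves": [
    [[-0.01, 0, 0], 0, 0],
    [[-0.03, 0, 0], 0, 0],
    [[-0.046, 0, 0], 0, 0],
    [[-0.046, 0.02, -0.018], 0, 0],
    [[-0.046, 0.045, -0.04], 0, 0],
    [[-0.046, 0.065, -0.06], 0, 0],
    [[-0.046, 0.075, -0.068], 0, 0],
    [[-0.036, 0.075, -0.068], 0, 0],
    [[-0.036, 0.075, -0.068], 0, 0],
    [[-0.036, 0.075, -0.068], 0, 0],
    [[-0.036, 0.075, -0.068], 0, 0]
  ]
}}

```text
clock: 15.02
position: [0.4784, -0.2325, 0.0882]
ee_rot: [[0.0, -0.165, 0.986], [-0.0, 0.986, 0.165], [-1.0, -0.0, 0.0]]
contact_force: [-0.3, 0.5, 0.8]
finger_gap: 0.003
```

Run:
```python
from h import *
im=capture("scene")
for k,r in (("8",(120,240,290,430)),("8b",(230,360,180,310))):
    cv2.imwrite(f"pics/scene{k}.png",cv2.resize(im[r[0]:r[1],r[2]:r[3],::-1],None,fx=4.5,fy=4.5,interpolation=cv2.INTER_CUBIC))
s=sensors.sense();print(s['contact_force'],s['position'])
```

```text
[-0.53238744 -1.00341564  0.37146953] [ 0.4783244  -0.23248376  0.08818248]
```

View pics/scene8.png

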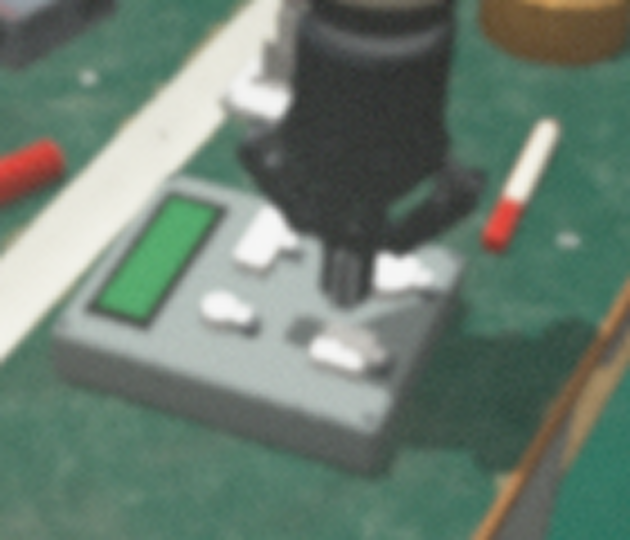

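>>> {"method": "apply_moves", "body": {
  "moves": [
    [[0.01, 0, 0], 0, 0],
    [[0.02, 0, 0], 0, 0],
    [[0.024, 0, 0], 0, 0],
    [[0.027, 0, 0], 0, 0],
    [[0.029, 0, 0], 0, 0],
    [[0.03, 0, 0], 0, 0],
    [[0.031, 0, 0], 0, 0],
    [[0.032, 0, 0], 0, 0],
    [[0.033, 0, 0], 0, 0],
    [[0.034, 0, 0], 0, 0],
    [[0.0345, 0, 0], 0, 0],
    [[0.0345, 0, 0], 0, 0],
    [[0.0345, 0, 0], 0, 0]
  ]
}}

```text
clock: 16.15
position: [0.4775, -0.2319, 0.0541]
ee_rot: [[0.0, -0.165, 0.986], [-0.0, 0.986, 0.165], [-1.0, -0.0, 0.0]]
contact_force: [-2.3, 1.3, 4.6]
finger_gap: 0.004
```

>>> {"method": "apply_moves", "body": {
  "moves": [
    [[0.0005, 0, 0], 0, 0],
    [[0.001, 0, 0], 0, 0],
    [[0.001, 0, 0], 0, 0]
  ]
}}

```text
clock: 16.4
position: [0.4775, -0.2319, 0.0539]
ee_rot: [[0.001, -0.165, 0.986], [-0.0, 0.986, 0.165], [-1.0, -0.0, 0.001]]
contact_force: [-4.5, 2.4, 11.8]
finger_gap: -0.0
```

Bottomed out at 11.8 N. Next I retract and move clear so both cameras can see the keypad.

>>> {"method": "apply_moves", "body": {
  "moves": [
    [[-0.01, 0, 0], 0, 0],
    [[-0.03, 0, 0], 0, 0],
    [[-0.06, 0, 0], 0, 0],
    [[-0.09, 0, 0], 0, 0],
    [[-0.12, 0.02, -0.02], 0, 0],
    [[-0.15, 0.05, -0.05], 0, 0],
    [[-0.15, 0.085, -0.075], 0, 0],
    [[-0.15, 0.12, -0.1], 0, 0],
    [[-0.15, 0.15, -0.12], 0, 0],
    [[-0.15, 0.15, -0.12], 0, 0],
    [[-0.15, 0.15, -0.12], 0, 0],
    [[-0.15, 0.15, -0.12], 0, 0],
    [[-0.15, 0.15, -0.12], 0, 0]
  ]
}}

```text
clock: 17.48
position: [0.3355, -0.1044, 0.203]
ee_rot: [[0.001, -0.165, 0.986], [-0.0, 0.986, 0.165], [-1.0, -0.001, 0.001]]
contact_force: [0.3, -0.5, 1.1]
finger_gap: 0.004
```

Run:
```python
from h import *
for n in("scene","top"):
    im=capture(n); cv2.imwrite(f"pics/{n}9.png",im[:,:,::-1])
s=sensors.sense();print(s['contact_force'],s['position'],s['joint_vel'])
a=[cv2.imread("pics/"+n+".png") for n in("scene0","scene9","top0","top9")]
r=[(160,205,335,400)]*2+[(205,265,330,390)]*2
t=[cv2.resize(i[y0:y1,x0:x1],(400,290),interpolation=cv2.INTER_CUBIC) for i,(y0,y1,x0,x1) in zip(a,r)]
cv2.imwrite("pics/cmp2.png",np.vstack([np.hstack(t[:2]),np.hstack(t[2:])]))
im=a[3][185:252,152:222]; V=cv2.cvtColor(im,cv2.COLOR_BGR2HSV)[:,:,2]
for c in comps(V<80,60):
    q=cv2.minAreaRect((c+[152,185]).astype(np.float32)); print(q, ray("top",q[0],.075)[0])
```

```text
[-0.54842368 -0.12189827  0.39919085] [ 0.33529802 -0.10444452  0.20261675] [ 0.00022238  0.00394035 -0.00358184  0.00454838  0.00026178  0.00071465]
((185.617431640625, 217.1752166748047), (16.063236236572266, 35.08210754394531), 80.13418579101562) [0.54686067 0.14914528 0.075     ]
```

View pics/cmp2.png

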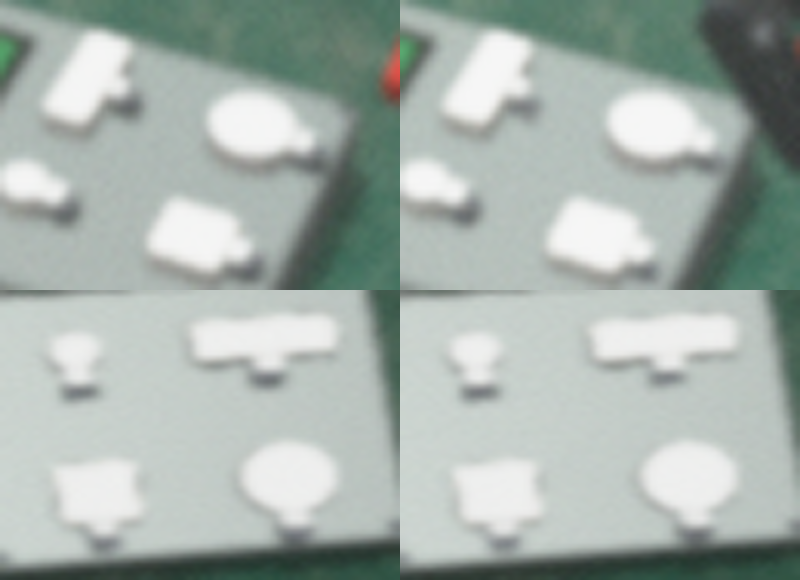

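View pics/scene9.png

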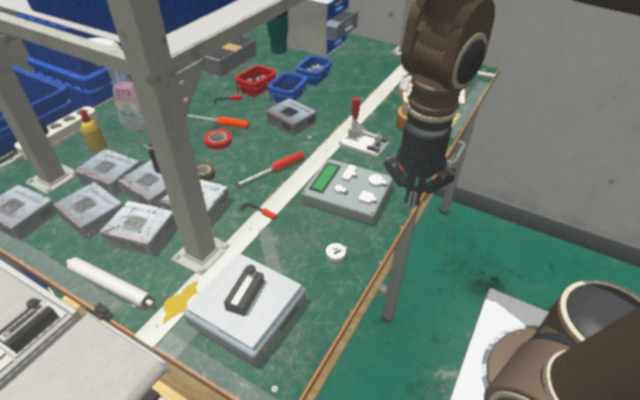

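Run:
```python
import cv2,numpy as np
a,b=[cv2.imread(f"pics/scene{i}.png",0).astype(int) for i in(0,9)]
for n,(u,v) in dict(round=(385,185),bar=(356,176),square=(375,201),small=(345.5,192.5)).items():
    s=np.s_[int(v)-4:int(v)+5,int(u)-4:int(u)+5]; print(n,(a[s]<110).sum(),(b[s]<110).sum(),a[s].min(),b[s].min())
```

```text
round 11 6 82 82
bar 2 0 108 130
square 3 0 102 115
small 2 0 107 112
```

Run:
```python
import cv2,numpy as np
for cam,pts in (("scene",dict(round=(385.5,185),bar=(355.5,176.5),square=(375,201),small=(345.5,192.5))),("top",dict(round=(374,254.5),bar=(370,223.5),square=(345.5,257),small=(341.5,226)))):
    a,b=[cv2.imread(f"pics/{cam}{i}.png",0).astype(int) for i in(0,9)]
    for n,(u,v) in pts.items():
        s=np.s_[round(v)-2:round(v)+3,round(u)-3:round(u)+4]; f=lambda x:np.clip(165-x[s],0,None).sum(); print(cam,n,f(a),f(b))
```

```text
scene round 1281 815
scene bar 669 280
scene square 847 373
scene small 646 545
top round 470 514
top bar 392 198
top square 298 208
top small 299 298
```

Run:
```python
from cell import job
print(job.finish_job())
```

```text
the job is handed in; nothing more can be done
None
```

I zeroed the scale with the large round key, set the stop block on the pan and let go, then pressed the long bar key and the square key. The job was handed in at about 17.6 s.

- **Keys:** each of the three presses bottomed out at 11–12 N, with the tool about 6 mm below first contact. In the scene view, the dark patch at the round, bar and square tabs shrank by roughly 35–60%. The small round key's patch barely changed, and all four keys look up.
- **Check that disagreed:** in the top view the round key's tab showed no drop (470 to 514), while bar and square did. The scene view and the press force both say the round key went fully down.
- **Block:** it lies flat with its thumb screw up, about 2 mm from the measured pan centre. It touched the pan with about 3 N.
- **Bystanders:** the counter and hex key look where they started. The gripper hides the marker pen in the last scene picture, and I did not view the last top picture. It was in place in the picture just before the bar key press, and my moves stayed clear of it.
- **Arm:** at hand-in the arm was stopped about 200 mm above the bench, touching nothing, with the force reading at noise level (under 1 N).

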